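Blank off a dust-manifold inlet with its bayonet cap

TASK

Close the open inlet of the grey dust manifold with the red bayonet cap: set the cap into the collar with its black bar in line with the two white marks, then twist it clockwise (seen from above) until its ramps have pulled it down tight on the black rubber ring, and let go. Work gently: stop when it is tight, never force the cap against the collar, and leave the other things on the bench where they are.

Things in the scene. Friction and masses are not known exactly. Their poses are not given: they have to be found in the camera images.
- cap_center (a point): Loose red bayonet cap, 69 mm high, standing upright on its nose. Point on its axis, 34.5 mm above its underside; x along its bar, z up. A half turn makes no difference. Flange 112 mm wide, 8 mm thick, underside 7.5 mm below this point. Under it a barrel, 61 mm wide, 27 mm long, its last 8 mm tapering to 44 mm. About 0.2 kg.
- cap_bar (a point): Centre of the cap's black bar handle, 17.5 mm above cap_center: 84 mm long (x), 14 mm wide (y), 34 mm high, standing on the flange; pinch it across its width, at mid-length. The twisting moment reaches about 0.35 N m as the cap comes tight, then rises steeply; 1 N m is too much.
- cap: The red cap; origin at the centre of its underside. Two steel ramps stand out of the barrel to 74 mm width. From each end of the bar, going counterclockwise seen from above: gap for 20 deg, ramp climbing 0.13 mm per deg, end stop at about 97 deg, then gap up to the other bar end.
- collar (a point): Centre of the mouth of the manifold's aluminium collar at rim height; z up. 80 mm inner, 88 mm outer diameter, 27.5 mm deep. The cap enters with its bar along this y axis (within 10 deg, either way round; white marks show it). Let down untwisted, it rests with its flange on the rubber ring, cap_center then 12.5 to 16.5 mm above this point; the ring's height differs from start to start.
- lug (a point): Inner tip of the lug on the collar's +y side, a brass pin 8 mm thick pointing inwards, its axis 4 mm below the rim; another is opposite, 64 mm between tips. Turning the cap clockwise, after 20 deg or more its ramps run under the lugs and draw it down; what holds it must follow, up to 4 mm. More than 50 N between cap and lugs or collar damages them.
- manifold: Grey box 150 x 150 x 65 mm, fixed, black pipe stub at +x; origin under its centre, collar 92.5 mm above. Round the collar a black rubber ring, 108 mm wide, 7 mm (5 to 9, not reported) above the rim. It gives 3 mm at 4 N per mm, then is solid: that is tight, reached at 50 to 85 deg of twist depending on the ring. A tight cap stays by friction.
- screwdriver: Green screwdriver lying on the bench, 200 mm; leave alone.
- glue_bottle: White glue bottle, 170 mm high; leave alone.
- screw_jar: Glass jar, 80 mm high; leave alone.
- offcut: Wood offcut 90 x 140 x 30 mm; leave alone.
- blue_plug: Blue push-in plug, 72 mm wide, 48 mm high, not for this inlet; leave alone.
- sanding_block: Cork sanding block 110 x 65 x 32 mm; leave alone.
- mallet: Hammer lying on the bench, 260 mm; leave alone.
Things that resemble listed ones, but are neither listed nor needed, are in the scene too. Of the things shaped like the cap, the red one is meant.

How it is judged:
On the way, in this order (a step that is already met when the one before it is completed fails the run):
1. the cap is carried clear of the bench (height (world z) of cap_center above 0.09 m), for 0.1 s.
2. the cap sits upright in the collar, its flange down on the rubber ring (z of cap_center in the frame of collar below 0.019 m and horizontal distance between cap_center and collar below 0.005 m and angle between cap_center's own z axis and vertical below 0.06 rad), for 0.1 s.
At the end, for the whole second after the job is handed in: The cap is upright (within 0.06 rad) in the collar, centred within 5 mm, its centre less than 19 mm above the collar's rim, at rest, and its ramps press up on the lugs with more than 10 N (the rubber ring squashed by its full 3 mm) with the robot off it (all of step 2 and contact force between cap and manifold above 10 N and linear speed of cap below 0.01 m/s and angular speed of cap below 0.1 rad/s); the robot touches nothing.
It fails at once if the cap is pressed on the collar or its lugs with more than 50 N (contact force between cap and manifold above 50 N).
It fails at once if another thing on the bench is moved by more than 30 mm (distance of any of screwdriver, glue_bottle, screw_jar, offcut, blue_plug, sanding_block, mallet from where it was at the start of the episode above 0.03 m).
It also fails if it takes over 54 s, if anything falls off the work surface, if the arm or the gripper's body presses on something with over 40 N, if the wrist force passes 120 N, or if a joint passes its speed limit or range.

ROBOT

A 6-joint arm with a two-finger parallel gripper is mounted at the origin on the work surface. World frame = base frame: x ahead of the robot, y to its left, z up, the work surface at z = 0. Lengths are in m, angles in rad, forces in N, time in s.
With the tool pointing down it reaches from about 0.35 to 0.85 m from the base axis. Payload 8.1 kg.
Tool frame: the origin (TCP) lies between the finger pads; the fingertips stand 19 mm ahead of it and the grasp point (between the pads) is the TCP; z points along the fingers, x is the direction in which the jaws open and shut, and the axes are right-handed (so a half turn about z gives the same grasp; the last joint's range is limited). The gripper opens to 85 mm and grips with 20 to 120 N. Pads are 22 mm wide; open, the fingers measure 114 mm over their backs; the gripper's body (76 mm by 85 mm) begins 54 mm behind the grasp point. The pads swing forward as they close: fully open they stand 13 mm farther back than shut.
Start: joints at [-1.305, 0.13, 1.488, -0, 1.523, -0.085], TCP at [0.206, -0.563, 0.25] pointing down, gripper open.
Joint ranges: [-2.96, 2.96], [-0.89, 2.26], [0.02, 2.5], [-1.34, 4.48], [0, 2.73], [-2.66, 2.66]. Speed limits (rad/s): [2.39, 2.39, 2.79, 3.14, 3.14, 3.14].

INTERFACE

Orientations are given as a unit quaternion [w, x, y, z].
In Python, from cell import robot gives the robot as it stands. The module is installed in compiled form; this text tells all that it offers.
- The arm moves only by the shell command python3 -m creep 'ROWS' [FORCE]. ROWS is JSON, one flat list of numbers, 5 for each row, row after row: the shift along the tool's x, y, z in mm, then the turn about the tool's z in rad, then the gripper command: -1 is shut, 1 is fully open, values between are in proportion. A call has 1 to 20 rows; each row is the pose to reach, as a shift and turn from the pose measured when the call began, along the tool's axes at that moment; what a row does not reach only later rows make up. A row lasts 1/10 s, in which the tool goes at most 50 mm and 8.59 degrees, less where a joint would pass 70% of its speed; a pose out of reach is approached as far as the arm can. A call with a gripper value outside its range is refused whole. The fingers move at their own pace and stop on an object; FORCE is the grip in N (left out, the last holds). Time passes only in rows, so rows that repeat a pose let the fingers close. It gives the time, the measured TCP pose, the force and the opening at its end, in the units of the state.
- robot.observe(): the state, without advancing time (a new reading comes with each control period).
- robot.capture(name): name is "side" or "top" or "wrist"; returns the picture (420x560x3 uint8, red, green, blue); there is no depth.
- robot.calibration(name): a dict with "fx", "fy", "cx", "cy" (pixels), "k1" (the pictures are not rectified: a ray, as slopes to the right and down, at radius r is drawn at 1 + k1 r^2 times it, then the intrinsics apply), "R" (3x3) and "t" (3): a world point X has camera coordinates R X + t. Camera axes: x right, y down, z forward; pixel columns grow to the right and rows downward; lengths in m; the calibration is good to about 2 mm. A picture is of the moment at which its call begins: read the wrist's pose just before it. calibration takes no time and is no camera call; for the wrist camera it gives the pose at the moment of the call.
- robot.sign_off(): hands the job in, once; it reports no verdict.
The state is a dict: "t": time; "joint_positions": joint angles; "joint_vel": joint speeds; "effort": joint torques, N m; "tcp_pos": TCP position; "tool_rot": TCP orientation; "contact_force": force on the tool from outside, world axes, zero at the start; "ft_torque": the same for the moment, N m; "gripper_width": finger opening in m.
Only numpy, scipy, OpenCV 4.12 (cv2) and the standard library are available. Lean on these libraries where they do the work, as an engineer would, in place of code of your own. Each camera call takes 0.05 s, during which the arm holds its last target.

## Working session

There is one attempt and no reset: what is moved stays moved. The work goes in short steps, Python scripts to look and compute and a shell command to move; the robot and the scene stay as the last step left them, time stands still between calls to the robot, and variables do not carry over. Pictures are saved under pics/ and viewed, and the job is handed in when it is done.

```bash
mkdir -p pics; ls; python3 - <<'E'
from cell import robot
import cv2
s=robot.observe(); print({k:s[k] for k in ('t','tcp_pos','tool_rot','contact_force','gripper_width')})
for n in ('top','side','wrist'):
    c=robot.calibration(n); print(n,c)
    im=robot.capture(n); cv2.imwrite(f'pics/{n}0.png',im[:,:,::-1])
E
```

```text
pics
{'t': 0.0, 'tcp_pos': array([ 0.20606626, -0.56293838,  0.24922256]), 'tool_rot': array([-6.09995057e-04,  8.19638252e-01, -5.72880652e-01, -7.22639459e-04]), 'contact_force': array([ 0.5977825 , -0.14173362, -0.10757356]), 'gripper_width': 0.08517183433386091}
top {'fx': 428.99667703032657, 'fy': 428.99667703032657, 'cx': 279.51437507376306, 'cy': 212.2389979802532, 'k1': -0.051872626355552454, 'R': array([[-0.03783319, -0.99926697, -0.00584551],
       [-0.97330977,  0.03817423, -0.22629808],
       [ 0.22635534, -0.00287209, -0.97404056]]), 't': array([0.04723344, 0.57807711, 1.13818993])}
side {'fx': 440.64173330578603, 'fy': 440.64173330578603, 'cx': 277.87425629499205, 'cy': 212.0921623041769, 'k1': 0.048163576140998074, 'R': array([[-0.99837955, -0.05625006,  0.00861478],
       [-0.04066456,  0.5993113 , -0.79948256],
       [ 0.039808  , -0.79853735, -0.60062753]]), 't': array([0.5417938 , 0.07665058, 1.25956235])}
wrist {'fx': 299.0978351795966, 'fy': 299.0978351795966, 'cx': 273.41778198962777, 'cy': 204.43281451591326, 'k1': -0.0027438402812033505, 'R': array([[ 0.34295873, -0.93934932, -0.001474  ],
       [-0.89545387, -0.32740567,  0.30160885],
       [-0.28379866, -0.10211949, -0.95343061]]), 't': array([-0.599232  , -0.03840859,  0.37924613])}
```

View pics/top0.png

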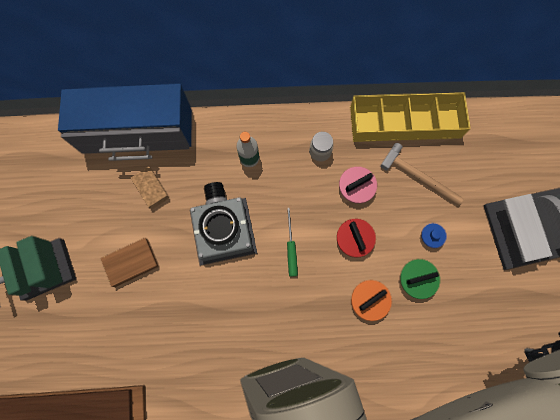

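View pics/side0.png

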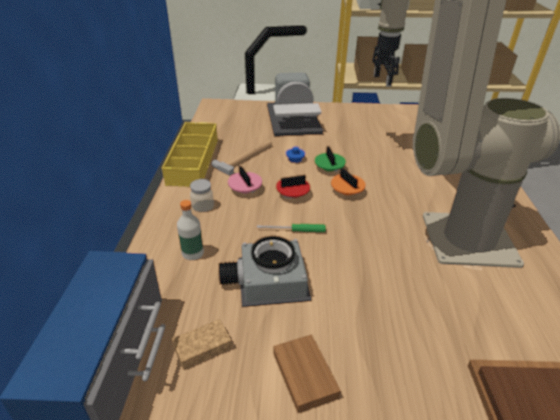

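View pics/wrist0.png

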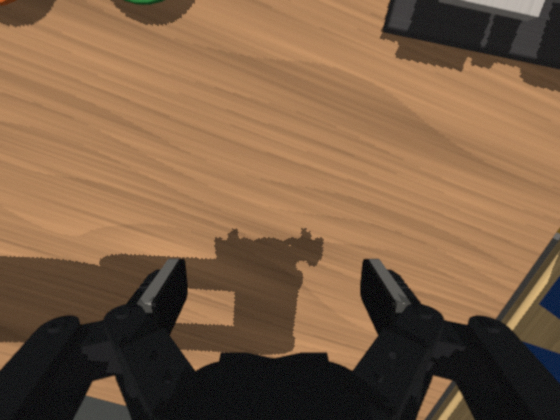

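The top view shows the red cap at about (356,239), with its bar from (350,223) to (363,251). The collar is at about (219,225) and the pipe stub at (214,190). I'll zoom in to measure.

```bash
python3 - <<'E'
import cv2
t=cv2.imread('pics/top0.png')
a=cv2.resize(t[175:275,175:265],None,fx=6,fy=6,interpolation=cv2.INTER_CUBIC)
b=cv2.resize(t[205:275,320:395],None,fx=8,fy=8,interpolation=cv2.INTER_CUBIC)
cv2.imwrite('pics/top_col.png',a);cv2.imwrite('pics/top_cap.png',b)
s=cv2.imread('pics/side0.png')
cv2.imwrite('pics/side_col.png',cv2.resize(s[225:310,210:320],None,fx=7,fy=7,interpolation=cv2.INTER_CUBIC))
E
```

```text
(no output)
```

View pics/top_col.png

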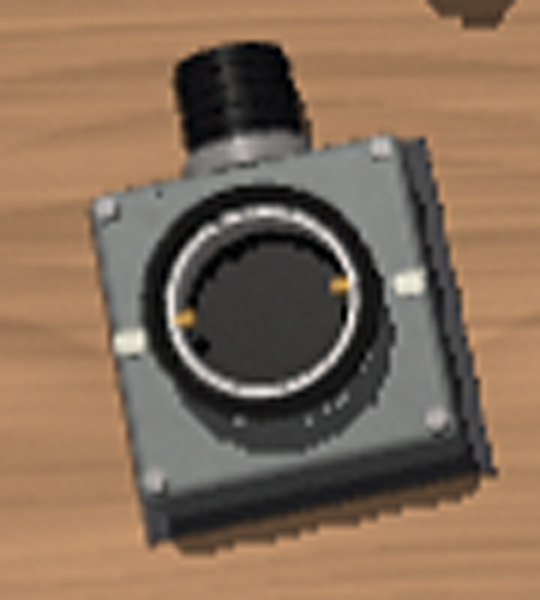

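View pics/top_cap.png

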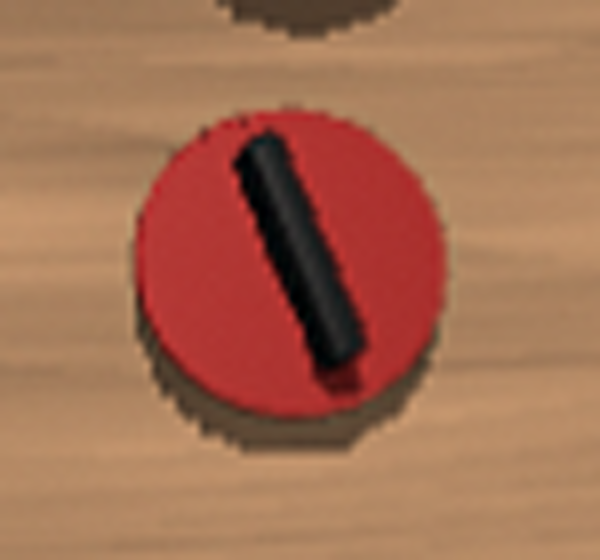

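View pics/side_col.png

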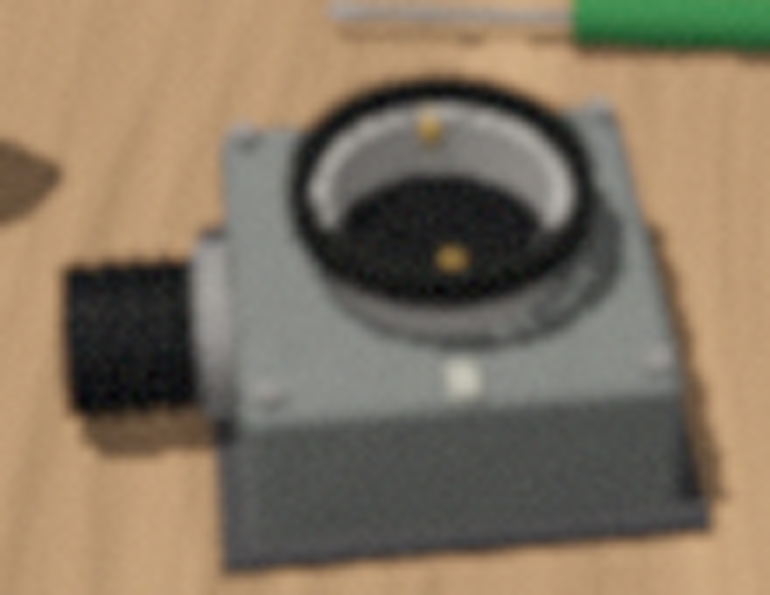

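```bash
cat > h.py <<'E'
import numpy as np, cv2
from scipy.spatial.transform import Rotation as Rn
def ray(c,uv,z):
    K=np.array([[c['fx'],0,c['cx']],[0,c['fy'],c['cy']],[0,0,1.]])
    p=cv2.undistortPoints(np.array(uv,float).reshape(-1,1,2),K,np.array([c['k1'],0,0,0.])).reshape(-1,2)
    d=np.c_[p,np.ones(len(p))]@c['R']; o=-c['R'].T@c['t']
    return o+d*((z-o[2])/d[:,2])[:,None]
def proj(c,X):
    K=np.array([[c['fx'],0,c['cx']],[0,c['fy'],c['cy']],[0,0,1.]])
    return cv2.projectPoints(np.array(X,float).reshape(-1,3),cv2.Rodrigues(c['R'])[0],c['t'],K,np.array([c['k1'],0,0,0.]))[0].reshape(-1,2)
def toolR(q): return Rn.from_quat(np.r_[q[1:],q[0]]).as_matrix()
E
python3 - <<'E'
from h import *; from cell import robot
np.set_printoptions(precision=4,suppress=True)
c=robot.calibration('top')
def up(l,s,o): return (np.array(l)+.5)/s-.5+np.array(o)
print('marks',m:=ray(c,up([[129,343],[409,282]],6,[175,175]),.065)); print(m.mean(0),np.degrees(np.arctan2(*(m[0]-m[1])[[1,0]])))
s=ray(c,up([[107,208],[381,147],[437,419],[155,478]],6,[175,175]),.066);print('screws',s,s.mean(0))
r=ray(c,up([[262,302]],6,[175,175]),.0925);print('rim',r)
l=ray(c,up([[184,319],[340,285]],6,[175,175]),.0885);print('lugs',l,l.mean(0),np.linalg.norm(l[0]-l[1]))
print('flange',ray(c,up([[292,262]],8,[320,205]),.035), ray(c,up([[136,262],[447,262]],8,[320,205]),.035))
b=ray(c,up([[264,140],[342,355]],8,[320,205]),.069);print('bar',b,b.mean(0),np.degrees(np.arctan2(*(b[0]-b[1])[[1,0]])))
s=robot.observe();R=toolR(s['tool_rot']);w=robot.calibration('wrist')
print(R); print('cam in tool',R.T@(-w['R'].T@w['t']-s['tcp_pos'])); print('cam axes in tool',w['R']@R)
cs=robot.calibration('side')
print('side rim', ray(cs,np.array([[453,190]])/7+[210,225],.0925))
print(s['joint_positions'])
E
```

```text
marks [[0.5331 0.2597 0.065 ]
 [0.557  0.1288 0.065 ]]
[0.545  0.1943 0.065 ] 100.35959371523347
screws [[0.5979 0.2703 0.066 ]
 [0.6224 0.1407 0.066 ]
 [0.4918 0.117  0.066 ]
 [0.4693 0.2472 0.066 ]] [0.5453 0.1938 0.066 ]
rim [[0.5444 0.1936 0.0925]]
lugs [[0.5387 0.2299 0.0885]
 [0.5518 0.1584 0.0885]] [0.5453 0.1942 0.0885] 0.0727278752862239
flange [[ 0.505  -0.1901  0.035 ]] [[ 0.5072 -0.1346  0.035 ]
 [ 0.5028 -0.2454  0.035 ]]
bar [[ 0.5428 -0.1775  0.069 ]
 [ 0.4664 -0.1987  0.069 ]] [ 0.5046 -0.1881  0.069 ] 15.483924048025557
[[ 0.3436 -0.9391 -0.0004]
 [-0.9391 -0.3436  0.0013]
 [-0.0014 -0.0001 -1.    ]]
cam in tool [ 0.0001 -0.0773 -0.1229]
cam axes in tool [[ 1.      0.0007 -0.0002]
 [-0.0007  0.9534 -0.3017]
 [-0.0001  0.3017  0.9534]]
side rim [[0.5402 0.1944 0.0925]]
[-1.3054  0.131   1.489  -0.      1.523  -0.0854]
```

```bash
python3 -m creep '[-10,-16,0,0,0, -30,-49,5,0.01,0, -52,-86,12,0.02,0, -75,-123,20,0.03,0, -98,-161,27,0.04,0, -121,-199,34,0.05,0, -144,-237,40,0.06,0, -167,-275,45,0.07,0, -190,-313,50,0.08,0, -213,-351,50,0.08,0, -231,-380,50,0.08,0, -243,-400,50,0.08,0, -248,-409,50,0.08,0, -248,-409,50,0.08,0]' 40; python3 - <<'E'
from cell import robot; import cv2
s=robot.observe(); print(s['t'],s['tcp_pos'],s['tool_rot'],s['gripper_width'])
import pickle; pickle.dump((s,robot.calibration('wrist')),open('w1.pkl','wb'))
cv2.imwrite('pics/wrist1.png',robot.capture('wrist')[:,:,::-1])
E
```

```text
t: 1.55
tcp_pos: [0.5052, -0.1882, 0.1997]
tool_rot: [-0.0, 0.797, -0.604, -0.001]
contact_force: [-1.2, -0.3, 0.7]
gripper_width: 0.0428
1.55 [ 0.50524443 -0.18823674  0.19968316] [-4.52125919e-04  7.96749720e-01 -6.04308737e-01 -7.93697512e-04] 0.04278893783658561
```

View pics/wrist1.png

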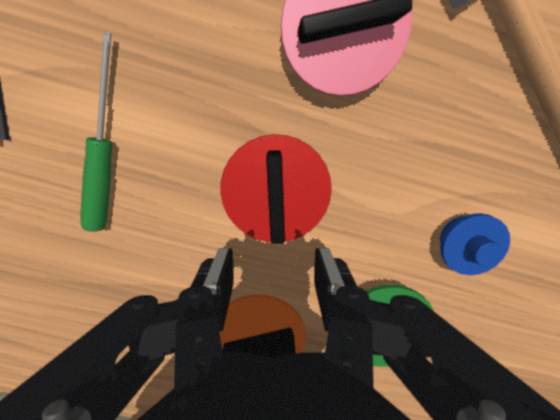

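The wrist view shows the red flange centred near (276,188) and the bar running from about (275,152) to (277,242). Next I'll compute the offset.

```bash
python3 - <<'E'
from h import *; import pickle
np.set_printoptions(precision=4,suppress=True)
s,w=pickle.load(open('w1.pkl','rb'))
im=cv2.imread('pics/wrist1.png')
hsv=cv2.cvtColor(im,cv2.COLOR_BGR2HSV)
red=((hsv[...,0]<4)|(hsv[...,0]>176))&(hsv[...,1]>190)&(hsv[...,2]>120)
red[:,:200]=0;red[:,350:]=0;red[260:]=0
ct=np.argwhere(red)[:,::-1]; h=cv2.convexHull(ct.astype(np.int32)); e=cv2.fitEllipse(h); print(e)
P=ray(w,h.reshape(-1,2),.035)[:,:2]
A=np.c_[2*P,np.ones(len(P))]; x=np.linalg.lstsq(A,(P**2).sum(1),rcond=None)[0]; r=np.sqrt(x[2]+x[0]**2+x[1]**2); print('circle',x[:2],r)
blk=(hsv[...,2]<60); blk[:,:255]=0; blk[:,300:]=0; blk[:145]=0; blk[244:]=0
pts=np.argwhere(blk)[:,::-1]; rect=cv2.minAreaRect(pts.astype(np.int32)); print(rect,len(pts))
# per-row edges
for v in (155,160,170,180,190,200,210,220,230,238):
    u=np.where(blk[v])[0]; print(v,u.min(),u.max(), ray(w,[[ (u.min()+u.max())/2,v]],.069))
R=toolR(s['tool_rot']); print('tool x yaw',np.degrees(np.arctan2(R[1,0],R[0,0])),'y',np.degrees(np.arctan2(R[1,1],R[0,1])))
E
python3 - <<'E'
import cv2
im=cv2.imread('pics/wrist1.png'); cv2.imwrite('pics/w1c.png',cv2.resize(im[125:260,200:350],None,fx=4,fy=4,interpolation=cv2.INTER_CUBIC))
E
```

```text
((275.4438171386719, 188.38815307617188), (105.7266616821289, 109.23495483398438), 90.02120208740234)
circle [ 0.5057 -0.19  ] 0.05425187845624922
((275.15814208984375, 196.53302001953125), (91.40033721923828, 14.067617416381836), 87.75425720214844) 1246
155 267 280 [[ 0.5445 -0.1772  0.069 ]]
160 267 280 [[ 0.5405 -0.1783  0.069 ]]
170 268 281 [[ 0.5324 -0.1814  0.069 ]]
180 268 281 [[ 0.524  -0.1838  0.069 ]]
190 269 281 [[ 0.5155 -0.1867  0.069 ]]
200 269 282 [[ 0.5068 -0.1896  0.069 ]]
210 270 282 [[ 0.4979 -0.1925  0.069 ]]
220 270 283 [[ 0.4888 -0.1955  0.069 ]]
230 271 283 [[ 0.4796 -0.1986  0.069 ]]
238 271 283 [[ 0.4719 -0.2008  0.069 ]]
tool x yaw -74.35827966425897 y -164.35825488142405
```

View pics/w1c.png

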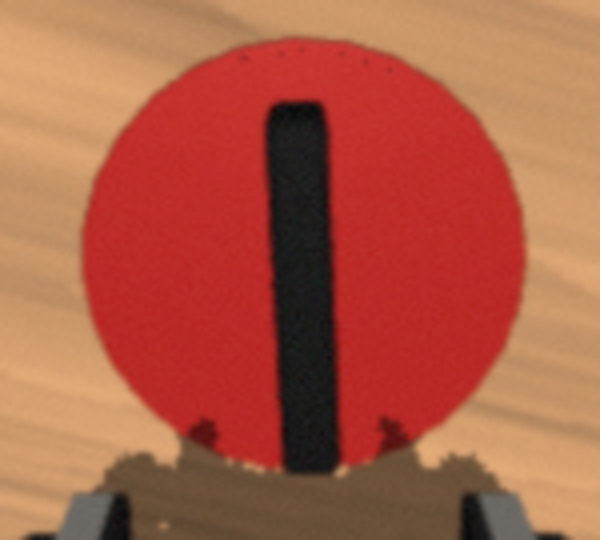

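```bash
python3 -m creep '[1,0,20,-0.02,0, 1.8,0,55,-0.04,0, 1.8,0,90,-0.04,0, 1.8,0,115,-0.04,0, 1.8,0,130,-0.04,0, 1.8,0,139,-0.04,0, 1.8,0,140,-0.04,0, 1.8,0,140,-0.04,0]' 40; python3 -m creep '[0,0,0,0,-0.3, 0,0,0,0,-0.6, 0,0,0,0,-1, 0,0,0,0,-1, 0,0,0,0,-1, 0,0,0,0,-1]' 40;  python3 - <<'E'
from cell import robot; import cv2
s=robot.observe(); print(s['t'],s['tcp_pos'],s['tool_rot'],s['gripper_width'],s['contact_force'],s['ft_torque'])
cv2.imwrite('pics/wrist2.png',robot.capture('wrist')[:,:,::-1])
E
```

```text
t: 2.4
tcp_pos: [0.5057, -0.1914, 0.0608]
tool_rot: [-0.0, 0.808, -0.589, -0.0]
contact_force: [0.6, -0.2, 1.8]
gripper_width: 0.0424
t: 3.0
tcp_pos: [0.5066, -0.1917, 0.062]
tool_rot: [-0.001, 0.808, -0.589, 0.001]
contact_force: [0.1, 1.5, 6.4]
gripper_width: 0.0131
3.0 [ 0.5066243  -0.19173118  0.06202364] [-5.65491132e-04  8.08338893e-01 -5.88716253e-01  1.04271697e-03] 0.013134816992162986 [0.1157152  1.47101417 6.38723184] [ 0.04600708  0.11968826 -0.03824955]
```

View pics/wrist2.png

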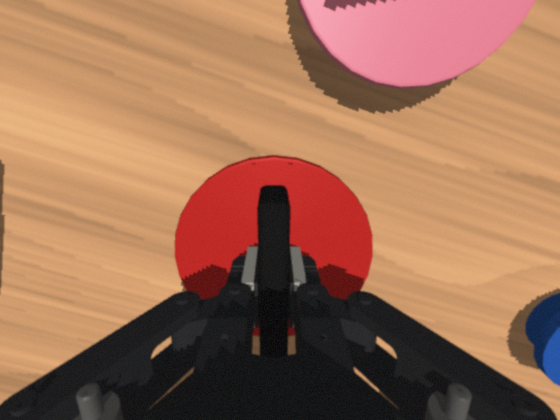

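The bar is held at mid-length and the flange looks level. The reported opening is 13.1 mm. Lifting now.

```bash
python3 -m creep '[0,0,-5,0,-1, 0,0,-20,0,-1, 0,0,-45,0,-1, 0,0,-75,0,-1, 0,0,-105,0,-1, 0,0,-130,0,-1, 0,0,-143,0,-1, 0,0,-148,0,-1, 0,0,-148,0,-1, 0,0,-148,0,-1]';  python3 - <<'E'
from h import *; from cell import robot
s=robot.observe(); print(s['t'],s['tcp_pos'],s['tool_rot'],s['gripper_width'],s['contact_force'],s['ft_torque'])
R=toolR(s['tool_rot']); print(R,np.degrees(np.arctan2(R[1,0],R[0,0])))
d=np.array([.545,.194,.21])-s['tcp_pos']; print('shift tool',R.T@d*1000)
import pickle; pickle.dump((s,robot.calibration('wrist')),open('w3.pkl','wb'))
cv2.imwrite('pics/wrist3.png',robot.capture('wrist')[:,:,::-1])
cv2.imwrite('pics/side3.png',robot.capture('side')[:,:,::-1])
E
```

```text
t: 4.05
tcp_pos: [0.5055, -0.1913, 0.2084]
tool_rot: [-0.0, 0.808, -0.589, -0.0]
contact_force: [-0.5, 0.1, -2.3]
gripper_width: 0.0133
4.05 [ 0.5055125  -0.19134308  0.20844886] [-3.33447153e-04  8.08324306e-01 -5.88737357e-01 -1.71051543e-04] 0.013264707633406196 [-0.54729028  0.07837181 -2.32991623] [ 0.02797208 -0.00184172 -0.01390524]
[[ 3.06776591e-01 -9.51781545e-01  1.16095351e-04]
 [-9.51781317e-01 -3.06776427e-01  7.40475743e-04]
 [-6.69155830e-04 -3.37658011e-04 -9.99999719e-01]] -72.13491600808801
shift tool [-354.64954476 -155.79816997   -1.26122042]
```

View pics/wrist3.png

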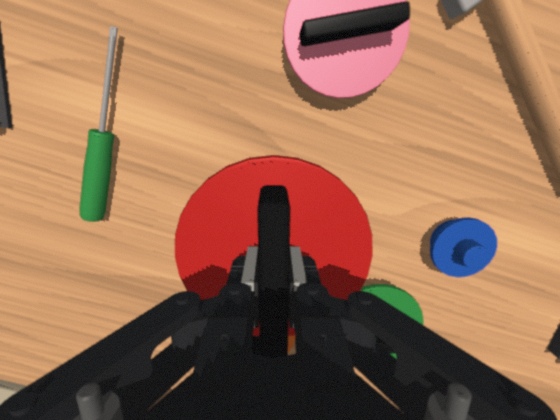

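View pics/side3.png

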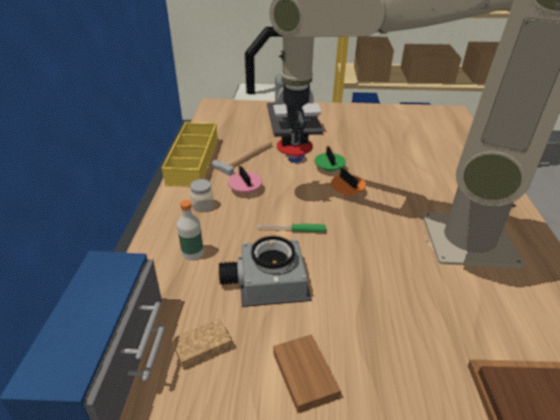

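```bash
python3 -m creep '[-8,-3,0,-0.08,-1, -24,-10,0,-0.2,-1, -50,-20,0,-0.34,-1, -80,-32,0,-0.48,-1, -110,-44,0,-0.62,-1, -140,-55,0,-0.76,-1, -170,-67,0,-0.9,-1, -195,-77,0,-1.04,-1, -217,-85,0,-1.18,-1, -233,-92,0,-1.3,-1, -241,-95,0,-1.38,-1, -244,-96,0,-1.43,-1, -244,-96,0,-1.44,-1, -244,-96,0,-1.44,-1]';  python3 - <<'E'
from h import *; from cell import robot
s=robot.observe(); print(s['t'],s['tcp_pos'],s['tool_rot'],s['gripper_width'],s['contact_force'],s['ft_torque'],s['joint_positions'])
R=toolR(s['tool_rot']); print(R,np.degrees(np.arctan2(R[1,0],R[0,0])))
import pickle; pickle.dump((s,robot.calibration('wrist')),open('w4.pkl','wb'))
cv2.imwrite('pics/wrist4.png',robot.capture('wrist')[:,:,::-1])
E
```

```text
t: 5.55
tcp_pos: [0.5215, 0.0703, 0.2076]
tool_rot: [-0.0, 0.996, 0.09, -0.001]
contact_force: [0.0, -0.1, -2.1]
gripper_width: 0.0134
5.55 [0.52150178 0.07026498 0.20761493] [-4.84403284e-04  9.95949815e-01  8.99052442e-02 -8.82679957e-04] 0.013369561002971037 [ 0.02231255 -0.13598122 -2.12704616] [-0.02420367 -0.01265995  0.0322741 ] [ 3.59005955e-02 -4.41216809e-02  1.74604034e+00  8.79221984e-04
  1.44148924e+00 -1.44267268e-01]
[[ 9.83832536e-01  1.79081368e-01 -1.84531067e-03]
 [ 1.79083078e-01 -9.83833625e-01  8.06167607e-04]
 [-1.67110909e-03 -1.12359784e-03 -9.99997972e-01]] 10.316370809033264
```

View pics/wrist4.png

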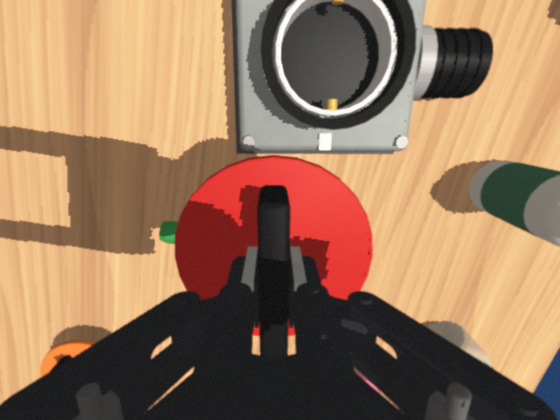

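The wrist view now shows the collar's bright rim around (336,55), a lug at (333,104), a white mark at (324,142), and the held flange around (274,235). I'll refine from the zoomed picture.

```bash
python3 - <<'E'
import cv2
im=cv2.imread('pics/wrist4.png'); cv2.imwrite('pics/w4c.png',cv2.resize(im[0:150,230:430],None,fx=4,fy=4,interpolation=cv2.INTER_CUBIC))
E
```

```text
(no output)
```

View pics/w4c.png

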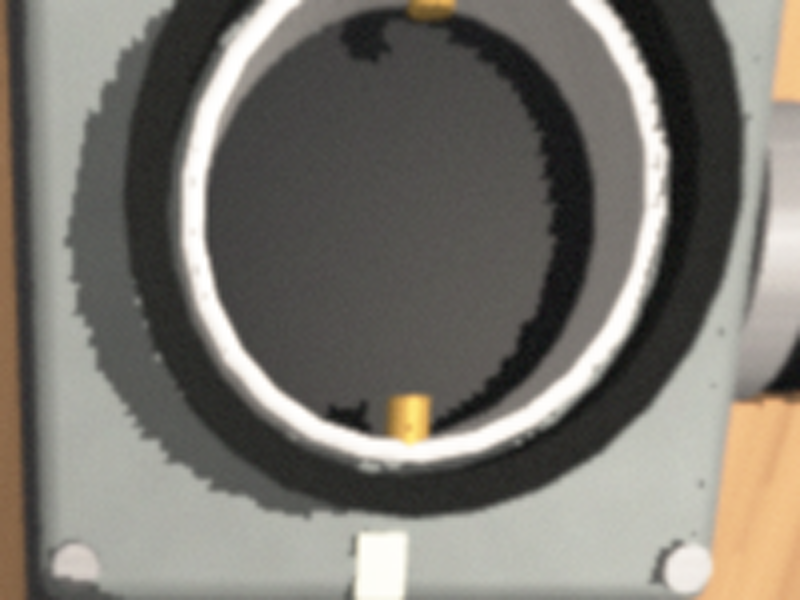

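```bash
python3 - <<'E'
from h import *; import pickle
from scipy.optimize import least_squares
np.set_printoptions(precision=4,suppress=True)
s,w=pickle.load(open('w4.pkl','rb'))
im=cv2.imread('pics/wrist4.png'); g=im.min(2)
m=(g>200).astype(np.uint8); m[128:]=0; m[:, :265]=0; m[:,402:]=0
n,lab,st,_=cv2.connectedComponentsWithStats(m,connectivity=8); k=1+np.argmax(st[1:,4]); m=lab==k; print('n',m.sum())
P=ray(w,np.argwhere(m)[:,::-1],.0925)[:,:2]
f=least_squares(lambda x:np.hypot(P[:,0]-x[0],P[:,1]-x[1])-x[2],[.545,.194,.042],loss='soft_l1',f_scale=.001); print('rim mid',f.x,np.std(f.fun))
for zz in (.0925,):
    for lo in (40,44):
        pass
r=np.hypot(P[:,0]-f.x[0],P[:,1]-f.x[1]); print('r pct',np.percentile(r,[1,5,50,95,99]))
u=lambda l:(np.array(l)+.5)/4-.5+np.array([230,0])
# lugs tips & marks
print('lug tips (near/far)',ray(w,u([[410,397],[432,18]]),.0885)[:, :2])
mk=ray(w,u([[381,565]]),.065)[:,:2]; print('mark',mk,'dir from collar',np.degrees(np.arctan2(*(f.x[:2]-mk[0])[::-1])))
sc=ray(w,u([[75,563],[688,568]]),.066)[:,:2]; print('screws dir',np.degrees(np.arctan2(*(sc[1]-sc[0])[::-1])),np.linalg.norm(sc[1]-sc[0]))
# rubber ring outer top edge points
rp=u([[125,200],[150,330],[215,420],[300,490],[420,516],[520,490],[620,420],[690,340],[735,230],[742,150]])
for h in (5,6,7,8,9):
    Q=ray(w,rp,.0925+h/1000)[:,:2]
    q=least_squares(lambda x:np.hypot(Q[:,0]-x[0],Q[:,1]-x[1])-x[2],[.545,.194,.054]); print('ring h',h,q.x,np.std(q.fun))
# flange in tool
hsv=cv2.cvtColor(im,cv2.COLOR_BGR2HSV)
red=((hsv[...,0]<5)|(hsv[...,0]>175))&(hsv[...,1]>150)&(hsv[...,2]>60); red[290:]=0; red[:150]=0; red[:,:170]=0; red[:,380:]=0
h=cv2.convexHull(np.argwhere(red)[:,::-1].astype(np.int32)).reshape(-1,2); h=h[h[:,1]<275]
R=toolR(s['tool_rot'])
for d in (24,25,26,27,28):
    X=ray(w,h,s['tcp_pos'][2]-d/1000); X=(X-s['tcp_pos'])@R*1000
    q=least_squares(lambda x:np.hypot(X[:,0]-x[0],X[:,1]-x[1])-x[2],[0,0,56],loss='soft_l1'); print('flange d',d,q.x,np.std(q.fun))
E
```

```text
n 1389
rim mid [0.5444 0.1932 0.0415] 0.000969130729865506
r pct [0.0397 0.0399 0.0414 0.043  0.0432]
lug tips (near/far) [[0.5503 0.1621]
 [0.5393 0.2239]]
mark [[0.5564 0.1288]] dir from collar 100.51430446734206
screws dir 9.840914913731128 0.13332326514316573
ring h 5 [0.5445 0.1947 0.0539] 0.0005528148858816313
ring h 6 [0.5444 0.1945 0.0537] 0.0005504438685168394
ring h 7 [0.5442 0.1943 0.0535] 0.000548072851152047
ring h 8 [0.5441 0.1941 0.0532] 0.0005457018337872878
ring h 9 [0.5439 0.1939 0.053 ] 0.0005433308164225009
flange d 24 [-0.0594 -2.2864 53.3169] 0.1561575362405198
flange d 25 [-0.0608 -1.7776 53.6795] 0.1572195471260039
flange d 26 [-0.0622 -1.2688 54.0421] 0.1582815581300496
flange d 27 [-0.0636 -0.76   54.4047] 0.1593435693032662
flange d 28 [-0.065  -0.2512 54.7673] 0.16040558063751767
```

```bash
python3 -m creep '[5,-12,0,0,-1, 16,-42,0,0,-1, 29,-76,0,0,-1, 38,-98,0,0,-1, 43,-111,5,0,-1, 45,-117,15,0,-1, 45,-117,25,0,-1, 45,-117,33,0,-1, 45,-117,35,0,-1, 45,-117,35,0,-1]';  python3 - <<'E'
from h import *; from cell import robot
s=robot.observe(); print(s['t'],s['tcp_pos'],s['gripper_width'],s['contact_force'],s['ft_torque'])
R=toolR(s['tool_rot']); print(R,np.degrees(np.arctan2(R[1,0],R[0,0])))
for n in ('side','top'): cv2.imwrite(f'pics/{n}5.png',robot.capture(n)[:,:,::-1])
im=cv2.imread('pics/side5.png'); cv2.imwrite('pics/s5c.png',cv2.resize(im[180:310,210:340],None,fx=4,fy=4,interpolation=cv2.INTER_CUBIC))
E
```

```text
t: 6.6
tcp_pos: [0.5446, 0.1923, 0.1721]
tool_rot: [-0.0, 0.996, 0.089, -0.001]
contact_force: [0.2, 0.0, -1.7]
gripper_width: 0.0134
6.6 [0.54456773 0.19233238 0.1721006 ] 0.013374757318599837 [ 0.18784122  0.00732821 -1.65559504] [-0.01160026 -0.10519699  0.02017311]
[[ 9.84145563e-01  1.77340501e-01 -2.80305012e-03]
 [ 1.77342139e-01 -9.84149199e-01  3.45181205e-04]
 [-2.69740492e-03 -8.36807456e-04 -9.99996012e-01]] 10.215022600382653
```

View pics/s5c.png

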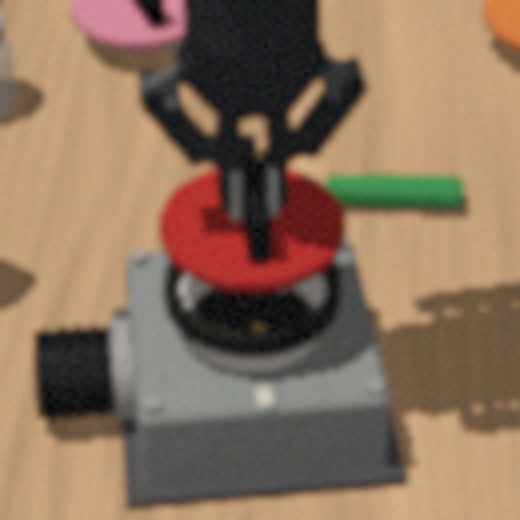

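View pics/top5.png

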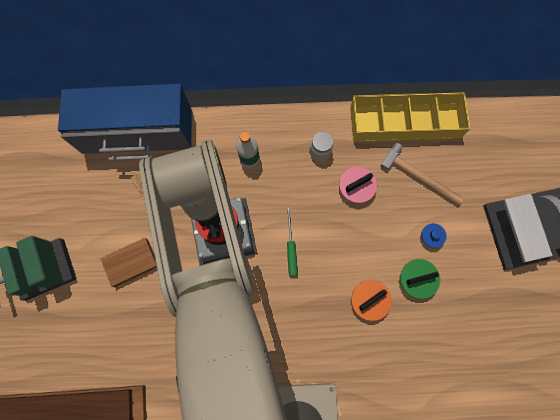

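```bash
python3 - <<'E'
from h import *; from cell import robot
np.set_printoptions(precision=4,suppress=True)
c=robot.calibration('side')
im=cv2.imread('pics/side5.png'); hsv=cv2.cvtColor(im,cv2.COLOR_BGR2HSV)
red=((hsv[...,0]<6)|(hsv[...,0]>174))&(hsv[...,1]>150)&(hsv[...,2]>60); red[:220]=0;red[256:]=0;red[:,:245]=0;red[:,300:]=0
h=cv2.convexHull(np.argwhere(red)[:,::-1].astype(np.int32)).reshape(-1,2)
print(h.min(0),h.max(0))
P=ray(c,h,.145)[:,:2]; print('flange ext x',P.min(0),P.max(0),P.min(0)/2+P.max(0)/2)
t=np.linspace(0,2*np.pi,181)
def circ(x,y,z,r): return proj(c,np.c_[x+r*np.cos(t),y+r*np.sin(t),0*t+z])
a=circ(.5446,.1928,.145,.056); print('pred flange',a.min(0),a.max(0))
# ring outer black, side0: overlay predicted rings
s=cv2.imread('pics/side0.png'); o=cv2.resize(s[225:310,210:320],None,fx=7,fy=7,interpolation=cv2.INTER_CUBIC)
for x,y,z,r,col in ((.5446,.1936,.0925,.040,(255,0,255)),(.5446,.1936,.0995,.054,(0,255,0))):
    p=((circ(x,y,z,r)-[210,225]+.5)*7-.5).round().astype(np.int32); cv2.polylines(o,[p],True,col,1)
cv2.imwrite('pics/ov.png',o)
E
```

```text
[250 222] [294 253]
flange ext x [0.4946 0.1447] [0.5991 0.2561] [0.5469 0.2004]
pred flange [249.2232 220.4135] [296.7269 250.9577]
```

View pics/ov.png

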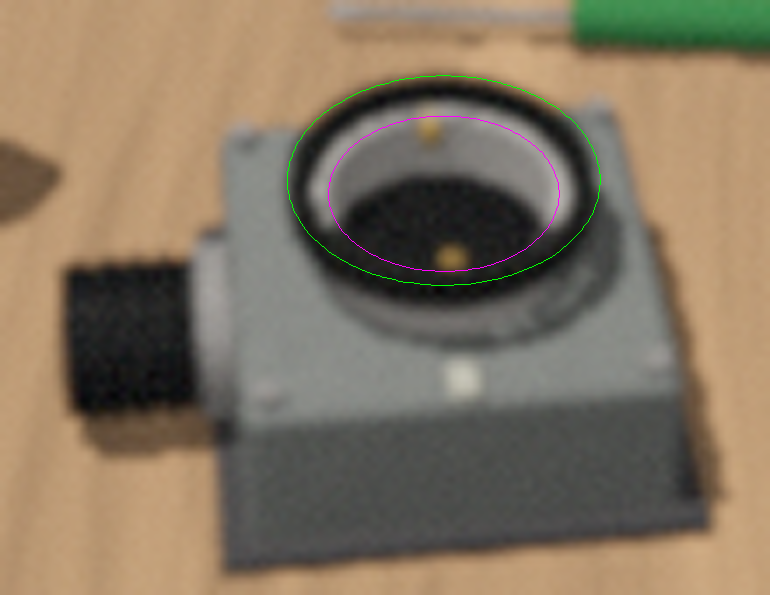

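```bash
python3 -m creep '[0,-1,4,0,-1, 0,-1,9,0,-1, 0,-1,13,0,-1, 0,-1,17,0,-1, 0,-1,20,0,-1, 0,-1,20,0,-1]';  python3 - <<'E'
from h import *; from cell import robot
s=robot.observe(); print(s['t'],s['tcp_pos'],s['contact_force'],s['ft_torque'])
R=toolR(s['tool_rot']); print(R,np.degrees(np.arctan2(R[1,0],R[0,0])))
E

```

```text
t: 7.3
tcp_pos: [0.5446, 0.1937, 0.1525]
tool_rot: [-0.0, 0.996, 0.089, -0.001]
contact_force: [-0.4, 0.6, -2.4]
gripper_width: 0.0133
7.3 [0.54460452 0.19368135 0.15249906] [-0.44203094  0.59438241 -2.43300231] [ 0.02018785 -0.01468001 -0.05403653]
[[ 9.84078013e-01  1.77725047e-01 -2.06676009e-03]
 [ 1.77726546e-01 -9.84079751e-01  5.64042869e-04]
 [-1.93361221e-03 -9.22380318e-04 -9.99997705e-01]] 10.237384783778772
```

```bash
python3 -m creep '[0,0.4,3,0,-1, 0,0.4,6,0,-1, 0,0.4,9,0,-1, 0,0.4,11,0,-1, 0,0.4,12,0,-1, 0,0.4,12,0,-1]';  python3 - <<'E'
from h import *; from cell import robot
s=robot.observe(); print(s['t'],s['tcp_pos'],s['contact_force'],s['ft_torque'])
E

```

```text
t: 7.9
tcp_pos: [0.5445, 0.1932, 0.1403]
tool_rot: [-0.0, 0.996, 0.089, -0.001]
contact_force: [-0.6, 0.6, -1.9]
gripper_width: 0.0133
7.9 [0.54452234 0.1932463  0.14026001] [-0.64877876  0.64980527 -1.92387155] [-0.0126675   0.07366989 -0.00506025]
```

```bash
python3 -m creep '[0,0,1,0,-1, 0,0,2,0,-1, 0,0,3,0,-1, 0,0,3,0,-1]'; python3 -m creep '[0,0,0.7,0,-1, 0,0,1.5,0,-1, 0,0,1.5,0,-1]';  python3 - <<'E'
from h import *; from cell import robot
s=robot.observe(); print(s['t'],s['tcp_pos'],s['contact_force'],s['ft_torque'])
E

```

```text
t: 8.3
tcp_pos: [0.5444, 0.1932, 0.1371]
tool_rot: [-0.0, 0.996, 0.089, -0.001]
contact_force: [0.4, 0.3, -2.3]
gripper_width: 0.0131
t: 8.6
tcp_pos: [0.5445, 0.1933, 0.1357]
tool_rot: [-0.0, 0.996, 0.089, -0.001]
contact_force: [-0.4, -0.5, -0.8]
gripper_width: 0.0133
8.6 [0.54451244 0.19327623 0.13568915] [-0.4296834  -0.46247911 -0.76448619] [-0.03327041  0.03665605 -0.01698111]
```

```bash
python3 -m creep '[0,0,0.7,0,-1, 0,0,1.5,0,-1, 0,0,1.5,0,-1]'; python3 - <<'E'
from h import *; from cell import robot
s=robot.observe(); print(s['t'],s['tcp_pos'],s['contact_force'],s['ft_torque'])
E

```

```text
t: 8.9
tcp_pos: [0.5447, 0.1934, 0.1346]
tool_rot: [-0.0, 0.996, 0.089, -0.001]
contact_force: [-0.8, -0.5, 2.9]
gripper_width: 0.013
8.9 [0.54473797 0.1933645  0.13463878] [-0.76933994 -0.54885532  2.88939143] [-0.12446498  0.09692296 -0.01786918]
```

The cap is in the collar and touching the ring, with about 5 N on it. I'll start the twist.

```bash
python3 -m creep '[0,0,0.3,0.08,-1, 0,0,0.3,0.16,-1, 0,0,0.3,0.24,-1, 0,0,0.3,0.32,-1, 0,0,0.3,0.35,-1, 0,0,0.3,0.35,-1]'; python3 - <<'E'
from h import *; from cell import robot
s=robot.observe(); print(s['t'],s['tcp_pos'],s['contact_force'],s['ft_torque'])
R=toolR(s['tool_rot']); print(np.degrees(np.arctan2(R[1,0],R[0,0])))
E

```

```text
t: 9.5
tcp_pos: [0.5452, 0.1934, 0.1348]
tool_rot: [-0.0, 0.996, -0.085, -0.0]
contact_force: [0.7, 0.5, 2.5]
gripper_width: 0.0134
9.5 [0.54519232 0.19344827 0.13476736] [0.71958229 0.50252495 2.49451355] [-0.09581849 -0.29124927 -0.00453385]
-9.777758886569583
```

```bash
python3 -m creep '[0,0,0.3,0.08,-1, 0,0,0.3,0.16,-1, 0,0,0.3,0.24,-1, 0,0,0.3,0.3,-1, 0,0,0.3,0.3,-1]'; python3 - <<'E'
from h import *; from cell import robot
s=robot.observe(); print(s['t'],s['tcp_pos'],s['contact_force'],s['ft_torque'])
R=toolR(s['tool_rot']); print(R[:,2],np.degrees(np.arctan2(R[1,0],R[0,0])))
E

```

```text
t: 10.0
tcp_pos: [0.5453, 0.1934, 0.1346]
tool_rot: [-0.0, 0.973, -0.233, -0.0]
contact_force: [-0.4, 0.4, 2.0]
gripper_width: 0.0132
10.0 [0.54533872 0.19338481 0.13463945] [-0.4306807   0.38999065  1.96551964] [-0.15094214 -0.17594268 -0.06627028]
[-3.46436123e-04  7.63780881e-04 -9.99999648e-01] -26.927218738983917
```

```bash
python3 -m creep '[0,0,0.4,0.06,-1, 0,0,0.4,0.12,-1, 0,0,0.4,0.18,-1, 0,0,0.4,0.18,-1]'; python3 - <<'E'
from h import *; from cell import robot
s=robot.observe(); print(s['t'],s['tcp_pos'],s['contact_force'],s['ft_torque'])
R=toolR(s['tool_rot']); print(R[:,2],np.degrees(np.arctan2(R[1,0],R[0,0])))
E

```

```text
t: 10.4
tcp_pos: [0.545, 0.1933, 0.1337]
tool_rot: [-0.0, 0.948, -0.318, -0.001]
contact_force: [0.9, 0.5, -1.6]
gripper_width: 0.0135
10.4 [0.54501928 0.19327451 0.13368398] [ 0.89247826  0.5305546  -1.61131049] [-0.12486501 -0.22285897 -0.15963897]
[-1.11031089e-03  4.83222155e-04 -9.99999267e-01] -37.135022565441574
```

```bash
python3 -m creep '[0,0,0.4,0.06,-1, 0,0,0.5,0.1,-1, 0,0,0.5,0.1,-1]'; python3 - <<'E'
from h import *; from cell import robot
s=robot.observe(); print(s['t'],s['tcp_pos'],s['contact_force'],s['ft_torque'])
R=toolR(s['tool_rot']); print(R[:,2],np.degrees(np.arctan2(R[1,0],R[0,0])))
E

```

```text
t: 10.7
tcp_pos: [0.5451, 0.1932, 0.133]
tool_rot: [0.0, 0.931, -0.364, -0.001]
contact_force: [2.5, -0.5, -1.8]
gripper_width: 0.0132
10.7 [0.54506835 0.1931837  0.13299367] [ 2.48368061 -0.4922904  -1.78262764] [-0.08279267 -0.41494584 -0.04992076]
[-1.07554359e-03  3.48341539e-04 -9.99999361e-01] -42.706078998242845
```

```bash
python3 -m creep '[0,0,0.3,0.04,-1, 0,0,0.5,0.07,-1, 0,0,0.5,0.07,-1]'; python3 - <<'E'
from h import *; from cell import robot
s=robot.observe(); print(s['t'],s['tcp_pos'],s['contact_force'],s['ft_torque'],s['effort'][5])
R=toolR(s['tool_rot']); print(R[:,2],np.degrees(np.arctan2(R[1,0],R[0,0])))
E

```

```text
t: 11.0
tcp_pos: [0.5453, 0.1932, 0.1329]
tool_rot: [-0.0, 0.918, -0.396, -0.0]
contact_force: [1.2, 0.3, 3.7]
gripper_width: 0.0134
11.0 [0.5453336  0.19320388 0.13288733] [1.19825051 0.31078063 3.65661625] [-0.17905631 -0.2327527   0.88802228] 1.3895373791456223
[-3.62579934e-04  2.38860388e-04 -9.99999906e-01] -46.610360703745926
```

The moment jumped to 0.89 N m at 57° of twist, with the cap about 3 mm below first contact, so it is tight. I'll relax the arm to its current pose and check before letting go.

```bash
python3 -m creep '[0,0,0,0,-1]'; python3 - <<'E'
from h import *; from cell import robot
s=robot.observe(); print(s['t'],s['tcp_pos'],s['contact_force'],s['ft_torque'],s['effort'][5])
R=toolR(s['tool_rot']); print(R[:,2],np.degrees(np.arctan2(R[1,0],R[0,0])))
cv2.imwrite('pics/side6.png',robot.capture('side')[:,:,::-1]);im=cv2.imread('pics/side6.png'); cv2.imwrite('pics/s6c.png',cv2.resize(im[180:310,210:340],None,fx=4,fy=4,interpolation=cv2.INTER_CUBIC))
E

```

```text
t: 11.1
tcp_pos: [0.5453, 0.1932, 0.1329]
tool_rot: [-0.0, 0.919, -0.395, -0.0]
contact_force: [0.6, 0.1, -0.9]
gripper_width: 0.0135
11.1 [0.54534017 0.19321854 0.13292579] [ 0.60656483  0.13724878 -0.93897948] [-0.16369604 -0.22306214  0.80913812] 0.9200315549969673
[-2.71463543e-04  1.50071268e-04 -9.99999952e-01] -46.48373494934024
```

View pics/s6c.png

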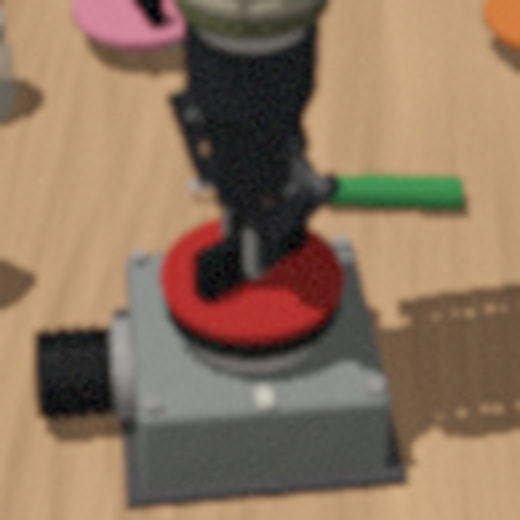

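```bash
python3 -m creep '[0,0,0,-0.008,-1, 0,0,0,-0.008,-1]'; python3 -m creep '[0,0,0,0,-0.7, 0,0,0,0,-0.4, 0,0,0,0,-0.2, 0,0,0,0,0, 0,0,0,0,0, 0,0,0,0,0]'; python3 - <<'E'
from h import *; from cell import robot
s=robot.observe(); print(s['t'],s['tcp_pos'],s['contact_force'],s['ft_torque'],s['gripper_width'])
R=toolR(s['tool_rot']); print(np.degrees(np.arctan2(R[1,0],R[0,0])))
cv2.imwrite('pics/wrist7.png',robot.capture('wrist')[:,:,::-1])
E

```

```text
t: 11.35
tcp_pos: [0.5453, 0.1932, 0.1329]
tool_rot: [-0.0, 0.921, -0.391, -0.0]
contact_force: [0.9, -0.4, 1.8]
gripper_width: 0.013
t: 11.95
tcp_pos: [0.5453, 0.1932, 0.1328]
tool_rot: [0.0, 0.921, -0.391, -0.0]
contact_force: [0.7, 0.0, 0.1]
gripper_width: 0.0425
11.95 [0.54526036 0.19318562 0.13280706] [0.67368523 0.03662724 0.08846383] [ 0.03066793  0.01443882 -0.00302522] 0.04254253187245487
-45.99469823805857
```

View pics/wrist7.png

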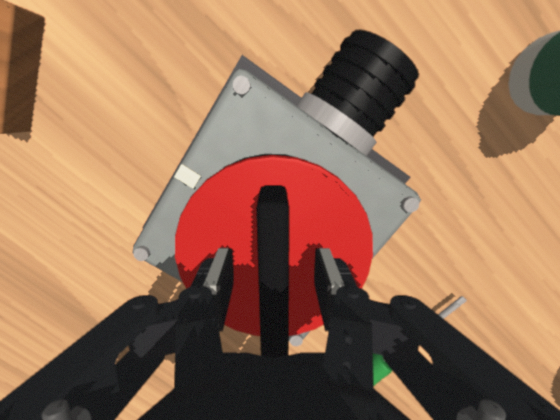

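```bash
python3 -m creep '[0,0,-5,0,0, 0,0,-20,0,0, 0,0,-45,0,0, 0,0,-70,0,0, 0,0,-90,0,0, 0,0,-100,0,0, 0,0,-100,0,0]'; python3 - <<'E'
from h import *; from cell import robot
s=robot.observe(); print(s['t'],s['tcp_pos'],s['contact_force'])
import pickle; pickle.dump((s,robot.calibration('wrist')),open('w8.pkl','wb'))
for n in ('side','top','wrist'): cv2.imwrite(f'pics/{n}8.png',robot.capture(n)[:,:,::-1])
im=cv2.imread('pics/side8.png'); a=cv2.resize(im[215:310,215:325],None,fx=4,fy=4,interpolation=cv2.INTER_CUBIC)
w=cv2.imread('pics/wrist8.png')
o=np.zeros((420,800,3),np.uint8); o[:380,:440]=a; o[:270,440:800]=cv2.resize(w,(360,270)); cv2.imwrite('pics/c8.png',o)
E

```

```text
t: 12.7
tcp_pos: [0.5465, 0.1935, 0.2357]
tool_rot: [-0.001, 0.921, -0.391, 0.001]
contact_force: [0.2, -0.5, -0.4]
gripper_width: 0.0428
12.7 [0.54651154 0.19348423 0.23568032] [ 0.18154658 -0.5195077  -0.35375308]
```

View pics/c8.png

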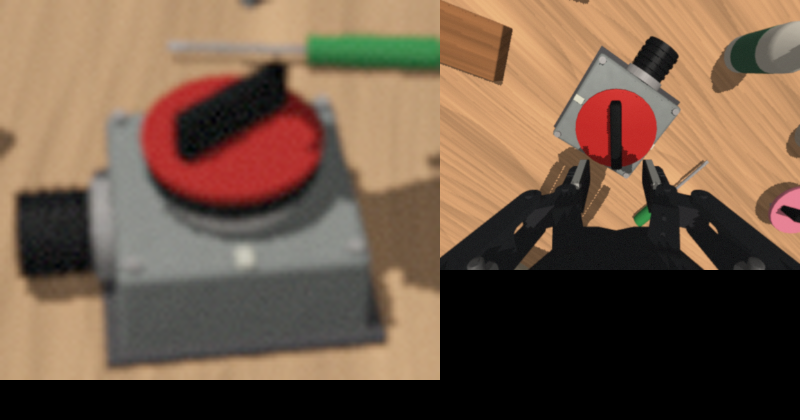

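View pics/wrist8.png

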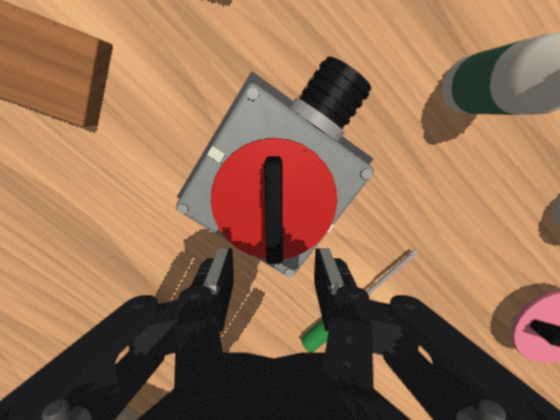

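View pics/top8.png

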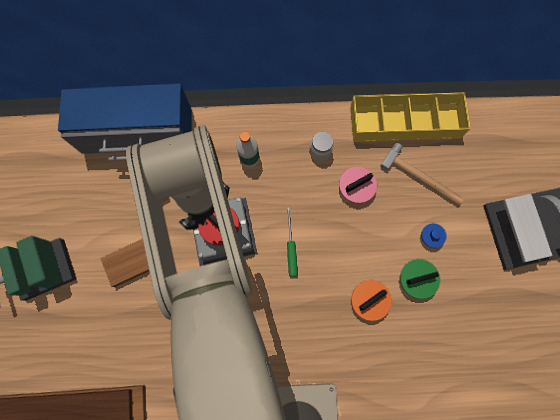

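The pictures show the cap level on the ring and the gripper clear of it. In the wrist view the flange is near (274,200), with the bar from (274,157) to (275,262). The other things look unmoved. I'll check the centring and bar angle in numbers from this picture before handing in.

```bash
python3 - <<'E'
from h import *; import pickle
from scipy.optimize import least_squares
np.set_printoptions(precision=4,suppress=True)
s,w=pickle.load(open('w8.pkl','rb'))
im=cv2.imread('pics/wrist8.png'); hsv=cv2.cvtColor(im,cv2.COLOR_BGR2HSV)
red=((hsv[...,0]<5)|(hsv[...,0]>175))&(hsv[...,1]>150)&(hsv[...,2]>60); red[:130]=0;red[265:]=0;red[:,:200]=0;red[:,345:]=0
h=cv2.convexHull(np.argwhere(red)[:,::-1].astype(np.int32)).reshape(-1,2); h=h[h[:,1]<225]
P=ray(w,h,.1059)[:,:2]
q=least_squares(lambda x:np.hypot(P[:,0]-x[0],P[:,1]-x[1])-x[2],[.545,.194,.056],loss='soft_l1',f_scale=.001); print('flange',q.x,np.std(q.fun))
blk=hsv[...,2]<60; mid=[]
for v in range(165,235,10):
    u=np.where(blk[v,262:288])[0]+262; mid.append([(u.min()+u.max())/2,v])
B=ray(w,mid,.140)[:,:2]; d=B[0]-B[-1]; print('bar deg',np.degrees(np.arctan2(d[1],d[0])))
E
ls pics | tail -3
```

```text
flange [0.5467 0.193  0.0553] 0.00011712182676941905
bar deg 44.38787442675489
wrist4.png
wrist7.png
wrist8.png
```

```bash
python3 - <<'E'
from cell import robot
s=robot.observe(); print(s['t'],s['contact_force'],s['gripper_width'])
print(robot.sign_off())
E
```

```text
12.85 [-0.52888404  0.26385633 -0.74810478] 0.04250082802445612
the job is handed in; nothing more can be done
None
```

The red cap is set in the collar, twisted clockwise about 56° until tight and released, and I handed the job in at 12.85 s. sign_off gives no verdict.

**How it went:** I pinched the bar at mid-length with 40 N, lifted the cap and lined the bar up with the white marks. I lowered it onto the ring with about 5 N, twisted in small steps following it down, relaxed, opened the gripper and raised the tool 100 mm.

**Last checks:**
- **Tightness:** the twisting moment jumped to 0.89 N m, above the 0.35 N m named for tight but under the 1 N m limit. The tool was then about 3 mm below my estimate of first ring contact, which fits a fully squashed ring. I could not measure the force between the ramps and lugs directly.
- **Staying tight:** after letting go, the bar was still at 44° in the wrist picture (a twist of 56°), so the cap did not unscrew.
- **Seating:** the cap looks level in the side picture. The wrist picture puts its centre 2 mm from the collar's, while the tool position at the end of the twist gave about 1 mm. Both are inside the 5 mm limit.
- **Surroundings:** the gripper is clear of everything. The things I could see in the last top picture look unmoved; the arm hid the sanding block and part of the offcut.

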